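# Line up the reagent bottles by size on the bottle rail

## Robot

A 6-joint arm with a two-finger parallel gripper is mounted at the origin on the work surface. World frame = base frame: x ahead of the robot, y to its left, z up, the work surface at z = 0. Lengths are in m, angles in rad, forces in N, time in s.
With the tool pointing down it reaches from about 0.4 to 0.925 m from the base axis. Payload 3.4 kg.
Tool frame: the origin (TCP) lies at the very end of the fingers, on their centre line; the grasp point (between the pads) lies manip.grip_depth behind it (manip.grip_depth is the distance from the TCP to the grasp point, in m); x points along the fingers, y is the direction in which the jaws open and shut, and the axes are right-handed (so a half turn about x gives the same grasp; the last joint's range is limited). The gripper opens to 85 mm and grips with 20 to 120 N. Pads are 22 mm wide; open, the fingers measure 114 mm over their backs; the gripper's body (76 mm by 85 mm) begins 54 mm behind the grasp point. The pads swing forward as they close: fully open they stand 13 mm farther back than shut.
Start: joints at [1.147, 0.307, 1.506, -0, 1.328, -0.073], TCP at [0.197, 0.54, 0.231] pointing down, gripper open.
Joint ranges: [-3.12, 3.12], [-1.05, 2.28], [0.14, 2.33], [-1.42, 4.57], [0.1, 2.73], [-2.68, 2.68]. Speed limits (rad/s): [2.57, 2.57, 3.14, 3.14, 3.14, 3.14].

## Interface

Orientations are given as a 3x3 rotation matrix whose columns are the frame's x, y, z axes.
In Python, from plant import manip, vision, ticket, nets gives the robot as it stands.
- The arm moves only by the tool play_rows, never from a script. Its argument "targets" is text: rows parted by semicolons, each of 7 numbers parted by spaces: the turn, a rotation vector about the tool's x, y, z in degrees, then the shift along the tool's x, y, z in mm, then the gripper's target within -1 to 1 (shut at 1, half-way at 0, fully open at -1). In form: ax ay az dx dy dz hand; .... A call has 1 to 12 rows; each row shifts and turns the pose as measured when the row begins, along the tool's axes as they then stand; what a row does not reach is not made up. A row lasts 1/12 s, in which the tool goes at most 41.7 mm and 7.16 degrees, less where a joint would pass 70% of its speed; a pose out of reach is approached as far as the arm can. A call with a gripper value outside its range is refused whole. The fingers move at their own pace and stop on an object; the grip force is fixed at half the most. Time passes only in rows, so rows that do not move let the fingers close. It gives the time, the measured TCP pose, the force and the opening at its end, in the units of the state.
- manip.sense(): the state, without advancing time (a new reading comes with each control period).
- vision.capture(name): name is "scene" or "side" or "wrist"; returns the picture (480x640x3 uint8, red, green, blue); there is no depth.
- vision.calibration(name): a dict with "fx", "fy", "cx", "cy" (pixels), "world_to_cam" (4x4, takes a point from world to camera coordinates). Camera axes: x right, y up, looking along -z (the intrinsics and any distortion apply to the point x, -y, -z); pixel columns grow to the right and rows downward; lengths in m; the calibration is good to about 2 mm. The wrist camera is an equidistant fisheye: a pixel r from the principal point sees the ray r / f radians off the axis. A picture is of the moment at which its call begins: read the wrist's pose just before it. calibration takes no time and is no camera call; for the wrist camera it gives the pose at the moment of the call.
- ticket.finish_job(): hands the job in, once; it reports no verdict.
Trained networks look in the newest picture that a camera, given by its name, has taken for a name from the list of things; names that differ only in an ending like _2 or _b are one class to them, and where a whole thing is asked for, a point or a joint stands for the part that bears it (a point fixed in the world has none). Each returns a list of dicts, best first, with "p" (0 to 1); they miss things now and then, are a little off and sometimes report something else, mostly with a low value. They report only what shows in the picture. A call takes as long as a camera call. They do not tell look-alikes from the thing itself.
- nets.boxes_of(camera, thing): "position" ([column, row] in pixels, amid what is visible of it).
- nets.spot_point(camera, thing): "position" ([column, row] in pixels: a listed point, or the origin of a listed thing).
The state is a dict: "t": time; "joint_positions": joint angles; "qd": joint speeds; "joint_efforts": joint torques, N m; "position": TCP position; "orientation": TCP orientation; "wrist_force": force on the tool from outside, world axes, zero at the start; "ft_torque": the same for the moment, N m; "gripper_width": opening from 0.0 (shut) to 1.0 (fully open).
Only numpy, scipy, OpenCV 4.12 (cv2) and the standard library are available. Lean on these libraries where they do the work, as an engineer would, in place of code of your own. Each camera call takes 0.05 s, during which the arm holds its last target. There are 200 camera calls.

## Task

Line the four white screw-cap bottles up by size on the bottle rail, each standing upright in the middle of its own black pad: the smallest on the pad next to the upright white end stop, then growing pad by pad to the largest at the far end. Do not tip any bottle over, and leave the glass beaker that stands among them where it is.

Things in the scene. Friction and masses are not known exactly. Their poses are not given: they have to be found in the camera images.
- bottle_a_mid (a point): the smallest of four alike round white plastic bottles with blue screw caps, loose, standing upright on the bench: 32 mm across, 60 mm tall to the top of the cap, straight side from its foot up to 40 mm, narrower cap above. The point is on its axis, half-way up (30 mm above its foot); z is up along the axis.
- bottle_b_mid (a point): the second smallest of four alike round white plastic bottles with blue screw caps, loose, standing upright on the bench: 40 mm across, 72 mm tall to the top of the cap, straight side from its foot up to 52 mm, narrower cap above. The point is on its axis, half-way up (36 mm above its foot); z is up along the axis.
- bottle_c_mid (a point): the second largest of four alike round white plastic bottles with blue screw caps, loose, standing upright on the bench: 48 mm across, 84 mm tall to the top of the cap, straight side from its foot up to 64 mm, narrower cap above. The point is on its axis, half-way up (42 mm above its foot); z is up along the axis.
- bottle_d_mid (a point): the largest of four alike round white plastic bottles with blue screw caps, loose, standing upright on the bench: 56 mm across, 96 mm tall to the top of the cap, straight side from its foot up to 76 mm, narrower cap above. The point is on its axis, half-way up (48 mm above its foot); z is up along the axis.
- pad_p: one of four alike round black rubber pads, 64 mm across and 3 mm thick, fixed in a straight row, 80 mm from centre to centre, on a flat aluminium rail (90 x 420 mm, 8 mm thick) lying on the bench. Origin: centre of the pad's underside, so its top is 3 mm above the origin and 11 mm above the bench. Which of the four names lies at which place in the row differs from start to start; x is square to the row, y along it.
- pad_q: one of four alike round black rubber pads, 64 mm across and 3 mm thick, fixed in a straight row, 80 mm from centre to centre, on a flat aluminium rail (90 x 420 mm, 8 mm thick) lying on the bench. Origin: centre of the pad's underside, so its top is 3 mm above the origin and 11 mm above the bench. Which of the four names lies at which place in the row differs from start to start; x is square to the row, y along it.
- pad_r: one of four alike round black rubber pads, 64 mm across and 3 mm thick, fixed in a straight row, 80 mm from centre to centre, on a flat aluminium rail (90 x 420 mm, 8 mm thick) lying on the bench. Origin: centre of the pad's underside, so its top is 3 mm above the origin and 11 mm above the bench. Which of the four names lies at which place in the row differs from start to start; x is square to the row, y along it.
- pad_s: one of four alike round black rubber pads, 64 mm across and 3 mm thick, fixed in a straight row, 80 mm from centre to centre, on a flat aluminium rail (90 x 420 mm, 8 mm thick) lying on the bench. Origin: centre of the pad's underside, so its top is 3 mm above the origin and 11 mm above the bench. Which of the four names lies at which place in the row differs from start to start; x is square to the row, y along it.
- stop: the upright white end stop: a plate 70 mm wide across the rail, 12 mm thick, 60 mm tall on a low foot, fixed on the rail beyond the last pad at one end of the row (which end differs from start to start; the other end has only a flat grey plate 4 mm thick). Origin: centre of its underside, on the row's centre line, 8 mm above the bench; the pads' centres lie 65, 145, 225 and 305 mm from it; x is square to the row, y along it.
- beaker_mid (a point): an open glass beaker, empty and loose, 46 mm across the rim and 56 mm tall, standing among the bottles; not to be moved. The point is on its axis, half-way up (28 mm above its foot).
There are look-alikes about, which are no part of the job. Leave any purple look-alike of the part that bears bottle_c_mid alone.

How it is judged:
At the end, for the whole second after the job is handed in: Counting the pads from the end stop, the smallest, second smallest, second largest and largest bottle stand on the first, second, third and fourth pad, each centred within 14 mm along and 14 mm across the row, its foot on the pad (height within 5 mm), upright within 0.1 rad and at rest (horizontal distance between bottle_a_mid and stop between 0.051 and 0.079 m and x of bottle_a_mid in the frame of stop between -0.014 and 0.014 m and height (world z) of bottle_a_mid between 0.036 and 0.046 m and angle between each of bottle_a_mid, bottle_b_mid, bottle_c_mid, bottle_d_mid's own z axis and vertical below 0.1 rad and linear speed of each of bottle_a, bottle_b, bottle_c, bottle_d below 0.02 m/s and horizontal distance between bottle_b_mid and stop between 0.131 and 0.159 m and x of bottle_b_mid in the frame of stop between -0.014 and 0.014 m and height (world z) of bottle_b_mid between 0.042 and 0.052 m and horizontal distance between bottle_c_mid and stop between 0.211 and 0.239 m and x of bottle_c_mid in the frame of stop between -0.014 and 0.014 m and height (world z) of bottle_c_mid between 0.048 and 0.058 m and horizontal distance between bottle_d_mid and stop between 0.291 and 0.319 m and x of bottle_d_mid in the frame of stop between -0.014 and 0.014 m and height (world z) of bottle_d_mid between 0.054 and 0.064 m); the robot touches nothing.
It fails at once if the glass beaker is pushed more than 30 mm from where it stood, lifted or knocked over (distance of beaker_mid from where it was at the start of the episode above 0.03 m or angle between beaker_mid's own z axis and vertical above 0.6 rad).
It fails at once if a bottle is tipped over (angle between any of bottle_a_mid, bottle_b_mid, bottle_c_mid, bottle_d_mid's own z axis and vertical above 0.7 rad).
It also fails if it takes over 109 s, if anything falls off the work surface, if the arm or the gripper's body presses on something with over 40 N, if the wrist force passes 120 N, or if a joint passes its speed limit or range.

## Working session

There is one attempt and no reset: what is moved stays moved. The work goes in short steps, Python scripts to look and compute and a tool call to move; the robot and the scene stay as the last step left them, time stands still between calls to the robot, and variables do not carry over. Pictures are saved under pics/ and viewed, about 12 in all and at most 16, crops included, and the job is handed in when it is done.

Besides the shell and the picture viewer there is one more tool, called after "Emit:" as a command line: name --argument value ..., lists and objects as JSON in quotes. play_rows: Moves the arm, as the interface text tells. Its arguments: {"type":"object","properties":{"targets":{"type":"string"}},"required":["targets"]}

```bash
mkdir -p pics; python3 - <<'E'
from plant import manip, vision, nets
import cv2
print(manip.sense()); print(manip.grip_depth)
for n in ("scene","side"):
    im=vision.capture(n); cv2.imwrite(f"pics/{n}0.png",im[:,:,::-1])
    c=vision.calibration(n); print(n,c)
    for t in ("bottle_a_mid","pad_p","stop","beaker_mid"):
        print(t,[(round(d["p"],2),[round(float(v)) for v in d["position"]]) for d in nets.spot_point(n,t)])
E
```

```text
{'t': 0.0, 'joint_positions': array([ 1.14751150e+00,  3.07597756e-01,  1.50768822e+00, -2.14042578e-05,
        1.32837228e+00, -7.34657956e-02]), 'qd': array([ 0.00018975, -0.00022701, -0.00151311, -0.00030792, -0.0007675 ,
        0.00025724]), 'joint_efforts': array([-1.49367108e-03, -4.57562721e+01, -2.51919365e+01, -1.59296364e-04,
        1.33001377e-02,  1.87411950e-05]), 'position': array([0.19679352, 0.53953408, 0.23036125]), 'orientation': array([[-8.29514384e-04,  3.42722103e-01,  9.39436465e-01],
       [-1.89183025e-03,  9.39434569e-01, -3.42723082e-01],
       [-9.99997866e-01, -2.06154805e-03, -1.30902446e-04]]), 'wrist_force': array([-0.05343737, -0.0334417 , -0.15580856]), 'ft_torque': array([ 0.01633766, -0.01612448, -0.0001117 ]), 'gripper_width': 1.0009076005185296}
0.0187
scene {'fx': 450.91877999613, 'fy': 450.91877999613, 'cx': 310.76370696084905, 'cy': 246.38411302951025, 'world_to_cam': array([[-0.86504848,  0.50144959, -0.01547369,  0.47161427],
       [-0.42346758, -0.71328868,  0.55847512,  0.19049514],
       [ 0.26900992,  0.48966066,  0.82937694, -1.08800856],
       [ 0.        ,  0.        ,  0.        ,  1.        ]])}
bottle_a_mid [(0.57, [357, 239])]
pad_p [(0.75, [270, 273]), (0.71, [237, 221]), (0.61, [293, 301]), (0.58, [251, 243]), (0.45, [382, 291])]
stop [(0.64, [308, 328])]
beaker_mid [(0.96, [280, 156])]
side {'fx': 530.0237229188964, 'fy': 530.0237229188964, 'cx': 320.484321073269, 'cy': 246.34794944764428, 'world_to_cam': array([[ 0.98726858, -0.15903915, -0.00269992, -0.52488297],
       [ 0.08168455,  0.49236295,  0.86654853, -0.11261064],
       [-0.13648581, -0.85573668,  0.49908552, -0.98525853],
       [ 0.        ,  0.        ,  0.        ,  1.        ]])}
bottle_a_mid [(0.62, [275, 268])]
pad_p [(0.9, [366, 282]), (0.85, [378, 303]), (0.8, [394, 331]), (0.76, [359, 258])]
stop [(0.78, [353, 245])]
beaker_mid [(0.74, [296, 382]), (0.43, [272, 270])]
```

View pics/scene0.png

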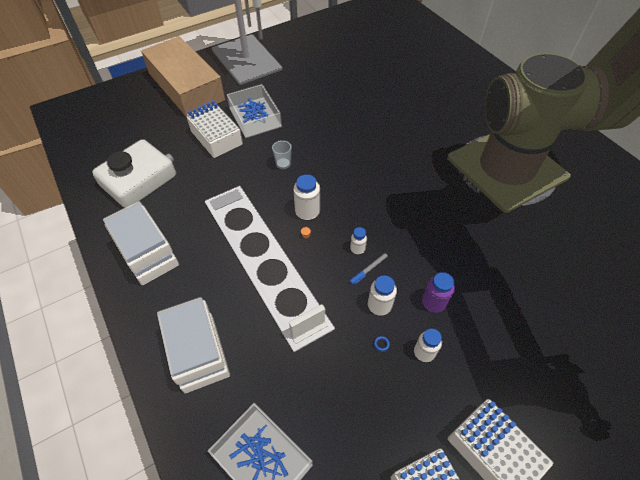

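View pics/side0.png

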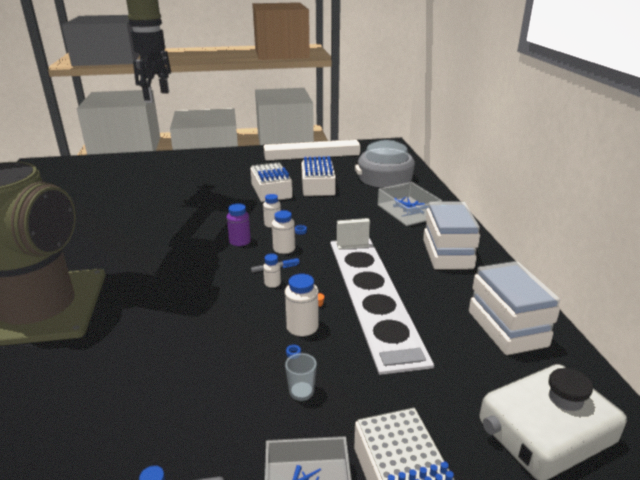

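The scene picture shows the bottles at D (307,197), A (359,241), C (382,296) and B (428,346). The purple look-alike is at (438,293), the beaker at (282,155), the pads at (239,218) to (291,302) and the stop at (307,325). In the side view they are D (302,306), A (272,270), C (284,232), B (272,210), purple (238,226) and beaker (301,376).

```bash
cat > h.py <<'E'
import numpy as np, cv2
from scipy.optimize import least_squares
from plant import vision, manip, nets
def proj(c,P):
    p=c["world_to_cam"]@np.append(P,1); return np.array([c["cx"]+c["fx"]*p[0]/-p[2], c["cy"]-c["fy"]*p[1]/-p[2]])
def plane(c,uv,z):
    T=c["world_to_cam"];R=T[:3,:3];o=-R.T@T[:3,3]
    d=R.T@np.array([(uv[0]-c["cx"])/c["fx"],-(uv[1]-c["cy"])/c["fy"],-1]); return o+d*(z-o[2])/d[2]
def tri(cs,uvs):
    r=least_squares(lambda P:np.concatenate([proj(c,P)-u for c,u in zip(cs,uvs)]),[.4,.3,.03]); return r.x,np.sqrt(2*r.cost)
E
python3 - <<'E'
from h import *
np.set_printoptions(precision=4,suppress=True)
S,D=vision.calibration("scene"),vision.calibration("side")
hw=dict(A=(.016,.06),B=(.02,.072),C=(.024,.084),D=(.028,.096),X=(.024,.084),K=(.023,.056))
# net mids
px=dict(A=((359,241),(272,270)),B=((428,346),(272,210)),C=((382,296),(284,232)),D=((307,197),(302,306)),X=((438,293),(238,226)),K=((282,155),(301,376)))
for k,(a,b) in px.items():
    h=hw[k][1]/2; print(k,*tri([S,D],[a,b]),"expect z",h,"planes",plane(S,a,h)[:2],plane(D,b,h)[:2])
ps=[(293,301),(270,273),(251,243),(237,221)]
ps2=[(239,218),(255,244),(272,272),(291,302)][::-1]
pd=[(359,258),(366,282),(378,303),(394,331)]
pd2=[(359.5,259.5),(366,280),(378.5,303.5),(391,331)]
for a,a2,b,b2 in zip(ps,ps2,pd,pd2): print("pad",tri([S,D],[a2,b2]),plane(S,a2,.011)[:2],plane(D,b2,.011)[:2])
print("stop",tri([S,D],[(308,328),(353,245)]))
for n in("scene","side"):
    vision.capture(n)
    for t in ("bottle_a_mid","bottle_b_mid","bottle_c_mid","bottle_d_mid"):
        print(n,t,[(round(d["p"],2),[round(float(v),1) for v in d["position"]]) for d in nets.spot_point(n,t)])
im=vision.capture("scene")
cr=cv2.resize(im[140:380,220:480],None,fx=3,fy=2.5,interpolation=cv2.INTER_CUBIC)
cr=cv2.resize(im[150:370,210:470],(780,660)[:2],interpolation=cv2.INTER_CUBIC)[:600]
cv2.imwrite("pics/crop1.png",cr[:,:,::-1])
E
```

```text
A [0.4368 0.0137 0.0274] 0.34822633296690936 expect z 0.03 planes [0.4374 0.0152] [0.4371 0.0093]
B [0.4587 0.2698 0.0331] 0.2673577266908622 expect z 0.036 planes [0.4603 0.2704] [0.458  0.2643]
C [0.4742 0.1476 0.0378] 0.4228843390709378 expect z 0.042 planes [0.4753 0.1492] [0.4741 0.1393]
D [ 0.4772 -0.1343  0.0427] 0.5890497071030811 expect z 0.048 planes [ 0.4783 -0.1303] [ 0.477  -0.1418]
X [0.3767 0.1958 0.0355] 0.2957512151926414 expect z 0.042 planes [0.3805 0.1978] [0.3765 0.1838]
K [ 0.4562 -0.2888  0.0292] 0.36918895333482643 expect z 0.028 planes [ 0.4565 -0.29  ] [ 0.4561 -0.2875]
pad (array([0.6232, 0.0563, 0.0074]), np.float64(0.40530822699598584)) [0.6234 0.0582] [0.6224 0.0503]
pad (array([ 0.6212, -0.0229,  0.0075]), np.float64(1.5665935451529234)) [ 0.6241 -0.0215] [ 0.6178 -0.0273]
pad (array([ 0.6232, -0.1034,  0.0083]), np.float64(0.16442801855559794)) [ 0.6235 -0.1016] [ 0.6223 -0.107 ]
pad (array([ 0.6237, -0.1847,  0.0088]), np.float64(0.5548413647787337)) [ 0.6232 -0.1826] [ 0.6234 -0.1874]
stop (array([0.6222, 0.1205, 0.0065]), np.float64(0.9188058790406319))
scene bottle_a_mid [(0.65, [356.8, 239.1])]
scene bottle_b_mid [(0.7, [307.8, 327.7]), (0.65, [428.0, 343.6])]
scene bottle_c_mid [(0.67, [380.3, 291.3])]
scene bottle_d_mid [(0.8, [307.8, 194.4])]
side bottle_a_mid [(0.89, [274.4, 270.9])]
side bottle_b_mid [(0.59, [269.1, 207.0]), (0.55, [364.5, 280.7])]
side bottle_c_mid [(0.96, [285.3, 232.0]), (0.79, [238.6, 228.2])]
side bottle_d_mid [(0.56, [301.2, 302.8])]
```

View pics/crop1.png

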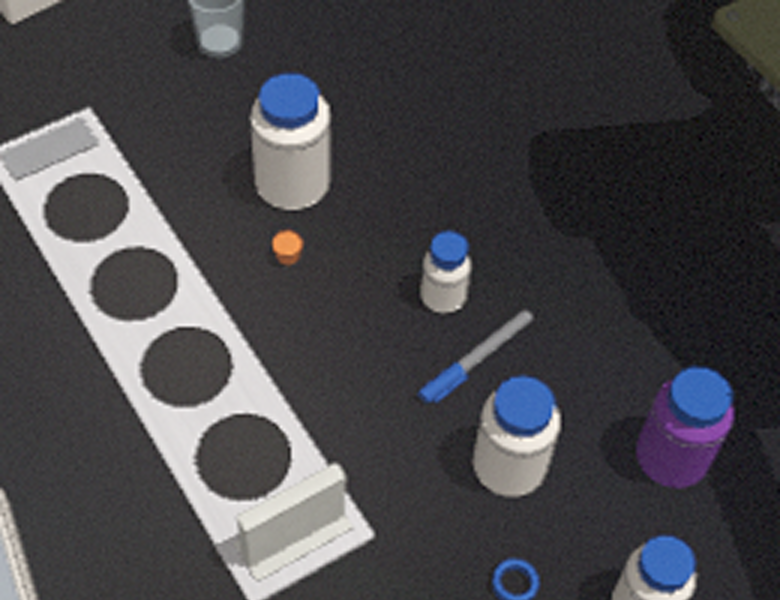

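The choices are clear: white bottles A, B, C and D. The purple one at (438,293) is excluded. All points fit their expected heights within about 5 mm. I'll turn the jaws across the row first.

Emit:
play_rows --targets "7 0 0 0 0 0 -1;7 0 0 0 0 0 -1;7 0 0 0 0 0 -1;7 0 0 0 0 0 -1;7 0 0 0 0 0 -1;7 0 0 0 0 0 -1;7 0 0 0 0 0 -1;7 0 0 0 0 0 -1;7 0 0 0 0 0 -1;7 0 0 0 0 0 -1;0 0 0 0 30 0 -1;0 0 0 0 30 0 -1"

```text
t: 2.05
position: [0.2526, 0.5383, 0.2315]
orientation: [[-0.004, 1.0, -0.031], [-0.0, -0.031, -1.0], [-1.0, -0.004, 0.0]]
wrist_force: [-0.4, 1.2, -0.3]
gripper_width: 0.996
```

Emit:
play_rows --targets "0 0 0 0 30 28 -1;0 0 0 0 30 28 -1;0 0 0 0 30 28 -1;0 0 0 0 30 28 -1;0 0 0 0 30 28 -1;0 0 0 0 30 28 -1;0 0 0 0 8 40 -1;0 0 0 0 0 40 -1;0 0 0 0 0 40 -1;0 0 0 0 0 40 -1;0 0 0 0 0 40 -1;0 0 0 0 0 40 -1"

```text
t: 3.05
position: [0.4449, 0.1204, 0.2284]
orientation: [[0.009, 1.0, -0.023], [0.009, -0.023, -1.0], [-1.0, 0.008, -0.009]]
wrist_force: [1.1, -0.3, -0.3]
gripper_width: 1.001
```

```bash
cat >> h.py <<'E'
def wplane(c,uv,z):
    a=np.array([uv[0]-c["cx"],-(uv[1]-c["cy"])])/c["fx"]; r=np.hypot(*a)
    d=np.append(a/r*np.sin(r),-np.cos(r)); T=c["world_to_cam"];R=T[:3,:3];o=-R.T@T[:3,3]; d=R.T@d
    return o+d*(z-o[2])/d[2]
def wproj(c,P):
    p=c["world_to_cam"]@np.append(P,1); n=np.hypot(p[0],p[1]); th=np.arctan2(n,-p[2])
    return np.array([c["cx"]+c["fx"]*th*p[0]/n, c["cy"]-c["fy"]*th*p[1]/n])
E
python3 - <<'E'
from h import *
np.set_printoptions(precision=4,suppress=True)
c=vision.calibration("wrist"); im=vision.capture("wrist"); cv2.imwrite("pics/w1.png",im[:,:,::-1])
print(c)
for t,z in (("bottle_a_mid",.03),("bottle_b_mid",.036),("bottle_c_mid",.042),("bottle_d_mid",.048),("pad_p",.008),("stop",.008)):
    for d in nets.spot_point("wrist",t): print(t,round(d["p"],2),np.round(d["position"]),wplane(c,d["position"],z)[:2])
for k,P in dict(A=(.437,.013,.03),B=(.459,.268,.036),C=(.4745,.146,.042),D=(.477,-.134,.048)).items(): print(k,wproj(c,P))
S=vision.calibration("scene"); print("pen",plane(S,(350,282),.006),plane(S,(387,256),.006))
E
```

```text
{'fx': 371.64829954431775, 'fy': 371.64829954431775, 'cx': 321.276459328532, 'cy': 236.71137951551313, 'world_to_cam': array([[ 0.9997, -0.0234,  0.007 , -0.4426],
       [ 0.0244,  0.9574, -0.2876, -0.0898],
       [-0.    ,  0.2877,  0.9577, -0.4125],
       [ 0.    ,  0.    ,  0.    ,  1.    ]])}
bottle_a_mid 0.9 [313. 310.] [0.4339 0.0123]
bottle_b_mid 0.58 [330.  50.] [0.4566 0.2662]
bottle_c_mid 0.79 [352. 182.] [0.4734 0.1458]
pad_p 0.84 [471. 319.] [ 0.6211 -0.022 ]
pad_p 0.74 [481. 257.] [0.6223 0.0569]
stop 0.73 [486. 205.] [0.6216 0.1163]
A [315.6397 309.3817]
B [332.8037  47.8294]
C [353.1704 181.5268]
D [352.8965 421.3482]
pen [0.498 0.077 0.006] [0.3975 0.064  0.006 ]
```

View pics/w1.png

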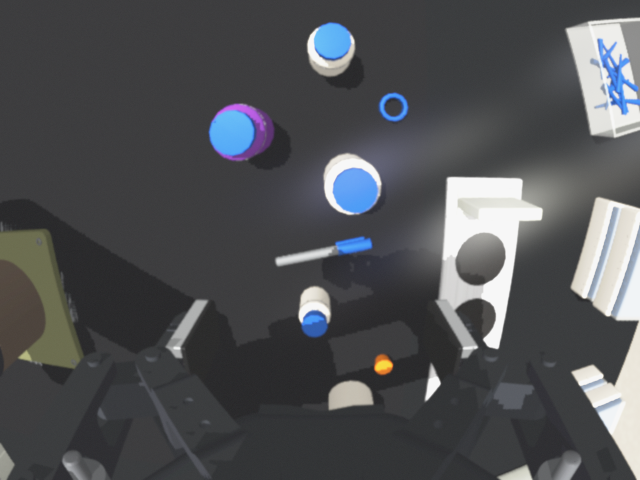

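The wrist view agrees with the scene estimates within about 3 mm: A at (313,310), C at (352,182), B at (330,50), pads at (481,257) and (471,319), and the pen at about (325,250), clear of A. I'm going down on A.

Emit:
play_rows --targets "-1.3 -0.5 -0.5 0 -8 0 -1;0 0 0 0 0 36 -1;0 0 0 0 0 36 -1;0 0 0 0 0 36 -1;0 0 0 0 0 0 -1;0 0 0 30 0 0 -1;0 0 0 30 0 0 -1;0 0 0 30 0 0 -1;0 0 0 30 0 0 -1;0 0 0 30 0 0 -1;0 0 0 0 0 0 -1;0 0 0 0 0 0 -1"

```text
t: 4.4
position: [0.4419, 0.0321, 0.0759]
orientation: [[0.005, 0.999, 0.048], [0.002, 0.048, -0.999], [-1.0, 0.005, -0.002]]
wrist_force: [0.5, 0.1, 0.8]
gripper_width: 1.0
```

Emit:
play_rows --targets "2.7 0 0 0 -7 19 -1;0 0 0 0 0 0 -1;0 0 0 20 0 0 -1;0 0 0 20 0 0 -1;0 0 0 15 0 0 -1;0 0 0 0 0 0 -1"

```text
t: 4.9
position: [0.4455, 0.0179, 0.0286]
orientation: [[0.022, 1.0, 0.01], [0.002, 0.01, -1.0], [-1.0, 0.022, -0.002]]
wrist_force: [0.1, 0.5, 0.2]
gripper_width: 1.0
```

```bash
python3 - <<'E'
from h import *
s=manip.sense(); print(np.round(s["joint_positions"],3),s["position"],np.round(s["orientation"],3),s["qd"])
E
```

```text
[-0.058  0.397  2.043  0.006  0.68  -0.072] [0.44547371 0.0179253  0.02856542] [[ 0.022  1.     0.01 ]
 [ 0.002  0.01  -1.   ]
 [-1.     0.022 -0.002]] [ 0.01789632 -0.05457759 -0.04486624  0.00365763  0.05027199  0.00167081]
```

Emit:
play_rows --targets "0 0 -1.3 0 -10 5 -1;0 0 0 0 0 0 -1;0 0 0 0 0 0 -1;0 0 0 0 0 0 -1"

```text
t: 5.23
position: [0.4383, 0.0139, 0.033]
orientation: [[0.004, 1.0, 0.014], [0.002, 0.014, -1.0], [-1.0, 0.004, -0.002]]
wrist_force: [-0.1, -0.7, 0.2]
gripper_width: 0.998
```

Emit:
play_rows --targets "0 0 0 13 -2 0 -1;0 0 0 13 -1 0 -1;0 0 0 0 0 0 -1;0 0 0 0 0 0 1;0 0 0 0 0 0 1;0 0 0 0 0 0 1;0 0 0 0 0 0 1;0 0 0 0 0 0 1;0 0 0 0 0 0 1;0 0 0 0 0 0 1;0 0 0 0 0 0 1;0 0 0 0 0 0 1"

```text
t: 6.23
position: [0.4414, 0.0136, 0.0138]
orientation: [[0.019, 1.0, 0.013], [0.001, 0.013, -1.0], [-1.0, 0.019, -0.001]]
wrist_force: [-0.6, 0.7, -0.4]
gripper_width: 0.36
```

Emit:
play_rows --targets "0 0 -1 -20 0 0 1;0 0 0 -25 0 0 1;0 0 0 -25 0 0 1;0 0 0 -15 0 0 1;0 0 0 0 30 -8 1;0 0 0 0 30 -8 1;0 0 0 0 30 -8 1;0 0 0 0 30 -8 1;0 0 0 0 30 -8 1;0 0 0 0 20 -3 1;0 0 0 0 0 0 1;0 0 0 0 0 0 1"

```text
t: 7.23
position: [0.6118, 0.0613, 0.0989]
orientation: [[-0.008, 1.0, 0.013], [0.002, 0.013, -1.0], [-1.0, -0.008, -0.002]]
wrist_force: [0.0, 0.8, -0.4]
gripper_width: 0.351
```

Emit:
play_rows --targets "0.7 0 0.4 0 10 4 1;0 0 0 0 0 0 1;0 0 0 20 0 0 1;0 0 0 20 0 0 1;0 0 0 15 0 0 1;0 0 0 0 0 0 1;0 0 0 0 0 0 1;0 0 0 0 0 0 1"

```text
t: 7.9
position: [0.6141, 0.0542, 0.043]
orientation: [[-0.008, 1.0, -0.004], [0.001, -0.004, -1.0], [-1.0, -0.008, -0.001]]
wrist_force: [-0.6, -0.0, 0.1]
gripper_width: 0.354
```

```bash
python3 - <<'E'
from h import *
np.set_printoptions(precision=4,suppress=True)
c=vision.calibration("wrist"); im=vision.capture("wrist"); cv2.imwrite("pics/w2.png",im[:,:,::-1])
for t,z in (("bottle_a_mid",.055),("pad_p",.008),("stop",.008)):
    for d in nets.spot_point("wrist",t): print(t,round(d["p"],2),np.round(d["position"]),wplane(c,d["position"],z)[:2])
print(manip.sense()["position"])
E
```

```text
bottle_a_mid 0.63 [319. 330.] [0.6123 0.0486]
pad_p 0.82 [339. 272.] [0.6223 0.0549]
pad_p 0.68 [339. 390.] [ 0.6235 -0.0248]
stop 0.93 [341. 147.] [0.6224 0.1187]
[0.6158 0.0545 0.0439]
```

View pics/w2.png

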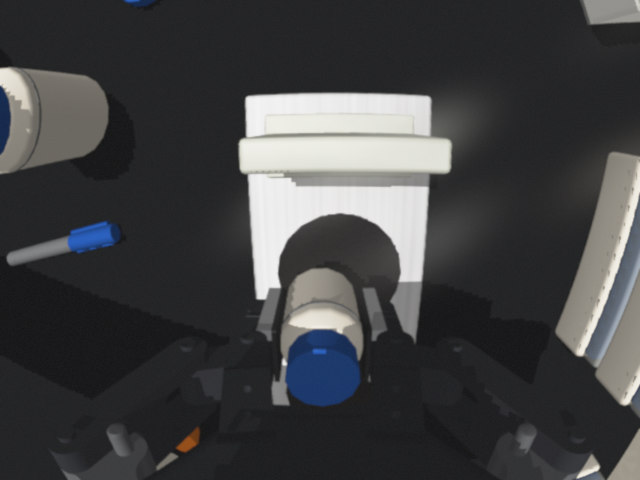

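The bottle is held upright, with its cap at (322,367). The stop plate is at (345,155) and pad 1 at (339,272), about 7 mm farther in x. I'll correct that and lower.

Emit:
play_rows --targets "0 0 0.4 4 8 0 1;0 0 0 4 0 0 1;0 0 0 4 0 0 1;0 0 0 0 0 0 1;0 0 0 0 0 0 1;0 0 0 0 0 0 1"

```text
t: 8.6
position: [0.6268, 0.0547, 0.0326]
orientation: [[0.008, 1.0, -0.004], [0.001, -0.004, -1.0], [-1.0, 0.008, -0.001]]
wrist_force: [0.2, -0.5, -0.9]
gripper_width: 0.351
```

Emit:
play_rows --targets "0 0 -0.4 3 -4 0 1;0 0 0 3 0 0 1;0 0 0 0 0 0 1;0 0 0 0 0 0 1;0 0 0 0 0 0 1"

```text
t: 9.02
position: [0.6217, 0.0548, 0.0256]
orientation: [[-0.001, 1.0, -0.004], [0.001, -0.004, -1.0], [-1.0, -0.001, -0.001]]
wrist_force: [-0.2, 0.1, -0.1]
gripper_width: 0.357
```

Emit:
play_rows --targets "0 0 0 1.5 0 0 1;0 0 0 0 0 0 1;0 0 0 0 0 0 -0.5;0 0 0 0 0 0 -1;0 0 0 0 0 0 -1;0 0 0 0 0 0 -1;0 0 0 0 0 0 -1;0 0 0 -20 0 0 -1;0 0 0 -30 0 0 -1;0 0 0 -30 0 0 -1;0 0 0 -30 0 0 -1;0 0 0 -30 0 0 -1"

```text
t: 10.02
position: [0.6159, 0.0544, 0.1605]
orientation: [[-0.02, 1.0, -0.004], [0.001, -0.004, -1.0], [-1.0, -0.02, -0.001]]
wrist_force: [0.6, 1.2, 0.0]
gripper_width: 1.005
```

Emit:
play_rows --targets "0 0 0 0 -30 -38 -1;0 0 0 0 -30 -38 -1;0 0 0 0 -30 -38 -1;0 0 0 0 -30 -38 -1;0 0 0 0 -26 -36 -1;0 0 0 0 -10 -18 -1;0 0 0 0 0 0 -1;0 0 0 0 0 0 -1"

```text
t: 10.68
position: [0.479, 0.2484, 0.1725]
orientation: [[0.008, 1.0, -0.009], [0.004, -0.009, -1.0], [-1.0, 0.008, -0.004]]
wrist_force: [1.4, 0.2, 0.4]
gripper_width: 0.999
```

```bash
cat > look.py <<'E'
from h import *
import sys
np.set_printoptions(precision=4,suppress=True)
cam,fn=sys.argv[1:3]
c=vision.calibration(cam); im=vision.capture(cam); cv2.imwrite(f"pics/{fn}.png",im[:,:,::-1])
pl=wplane if cam=="wrist" else plane
for a in sys.argv[3:]:
    t,z=a.split(":")
    for d in nets.spot_point(cam,t): print(t,round(d["p"],2),np.round(d["position"]),pl(c,d["position"],float(z))[:2])
s=manip.sense(); print(s["position"],s["t"])
E
python3 look.py wrist w3 bottle_b_mid:.036 bottle_c_mid:.042; python3 look.py scene s3 bottle_a_mid:.041
```

```text
bottle_b_mid 0.68 [294. 201.] [0.4578 0.2662]
bottle_c_mid 0.93 [199. 288.] [0.3754 0.1955]
bottle_c_mid 0.65 [312. 344.] [0.4693 0.1413]
[0.4806 0.2469 0.1723] 10.8333
bottle_a_mid 0.81 [288. 291.] [0.6231 0.0481]
[0.4809 0.2465 0.1721] 10.9333
```

Emit:
play_rows --targets "0 0 0 0 -22 -20 -1;0 0 0 0 0 0 -1;0 0 0 0 0 0 -1;0 0 0 30 0 0 -1;0 0 0 30 0 0 -1;0 0 0 30 0 0 -1;0 0 0 0 0 0 -1;0 0 0 0 0 0 -1;0 0 0 0 0 0 -1"

```text
t: 11.68
position: [0.4712, 0.2612, 0.0818]
orientation: [[0.017, 0.999, -0.028], [0.005, -0.028, -1.0], [-1.0, 0.016, -0.005]]
wrist_force: [-0.9, 0.2, 0.2]
gripper_width: 0.998
```

Emit:
play_rows --targets "-1 0 -0.8 0 -12 -5 -1;0 0 0 0 0 0 -1;0 0 0 0 0 0 -1;0 0 0 15 0 0 -1;0 0 0 15 0 0 -1;0 0 0 10 0 0 -1;0 0 0 0 0 0 -1;0 0 0 0 0 0 -1;0 0 0 0 0 0 -1"

```text
t: 12.43
position: [0.4658, 0.271, 0.051]
orientation: [[0.019, 1.0, -0.008], [0.014, -0.008, -1.0], [-1.0, 0.019, -0.014]]
wrist_force: [-0.2, -0.0, -0.3]
gripper_width: 0.998
```

Emit:
play_rows --targets "0 -0.8 -1 0 -8 3 -1;0 0 0 0 0 0 -1;0 0 0 0 0 0 -1;0 0 0 12 -2 0 -1;0 0 0 12 -2 0 -1;0 0 0 10 0 0 -1;0 0 0 0 0 0 -1;0 0 0 0 0 0 -1;0 0 0 0 0 0 -1"

```text
t: 13.18
position: [0.4559, 0.2695, 0.0195]
orientation: [[0.007, 1.0, -0.007], [0.002, -0.007, -1.0], [-1.0, 0.007, -0.002]]
wrist_force: [-0.0, 0.4, 1.3]
gripper_width: 1.0
```

Emit:
play_rows --targets "0 0 -0.3 6 2 2 -1;0 0 0 0 0 0 -1;0 0 0 0 0 0 -1;0 0 0 0 0 0 1;0 0 0 0 0 0 1;0 0 0 0 0 0 1;0 0 0 0 0 0 1;0 0 0 0 0 0 1;0 0 0 0 0 0 1;0 0 0 0 0 0 1;0 0 0 0 0 0 1"

```text
t: 14.1
position: [0.4598, 0.2678, 0.015]
orientation: [[0.004, 1.0, -0.008], [0.004, -0.008, -1.0], [-1.0, 0.004, -0.004]]
wrist_force: [0.3, -0.1, -1.1]
gripper_width: 0.452
```

Emit:
play_rows --targets "0 0 0 -20 0 0 1;0 0 0 -30 0 0 1;0 0 0 -30 0 0 1;0 0 0 -30 0 0 1;0 0 0 -20 0 0 1;0 0 0 0 0 0 1;0 0 0 0 0 20 1;0 0 0 0 10 32 1;0 0 0 0 20 32 1;0 0 0 0 20 32 1;0 0 0 0 20 32 1;0 0 0 0 20 32 1"

```text
t: 15.1
position: [0.5428, 0.0868, 0.1445]
orientation: [[-0.007, 1.0, 0.006], [0.004, 0.006, -1.0], [-1.0, -0.007, -0.004]]
wrist_force: [-1.1, 0.4, -1.7]
gripper_width: 0.448
```

Emit:
play_rows --targets "0 0 0 0 20 32 1;0 0 0 0 20 32 1;0 0 0 0 10 20 1;0 0 0 0 0 0 1;0 0 0 0 0 0 1;0 0 0 0 0 0 1"

```text
t: 15.6
position: [0.5962, -0.0097, 0.1361]
orientation: [[-0.013, 1.0, -0.003], [0.002, -0.003, -1.0], [-1.0, -0.013, -0.002]]
wrist_force: [0.1, 0.2, -1.1]
gripper_width: 0.449
```

Emit:
play_rows --targets "0 0 0.7 0 26 15 1;0 0 0 0 0 0 1;0 0 0 0 0 0 1;0 0 0 20 0 0 1;0 0 0 20 0 0 1;0 0 0 20 0 0 1;0 0 0 0 0 0 1;0 0 0 0 0 0 1;0 0 0 0 0 0 1"

```text
t: 16.35
position: [0.6151, -0.0131, 0.0728]
orientation: [[-0.007, 1.0, 0.008], [0.005, 0.008, -1.0], [-1.0, -0.007, -0.005]]
wrist_force: [0.3, -0.2, -0.5]
gripper_width: 0.449
```

```bash
python3 look.py wrist w4 bottle_a_mid:.041 pad_p:.008 stop:.008
```

```text
pad_p 0.63 [336. 270.] [ 0.6226 -0.0231]
stop 0.74 [336.  28.] [0.6206 0.118 ]
[ 0.6168 -0.014   0.0739] 16.55
```

View pics/w4.png

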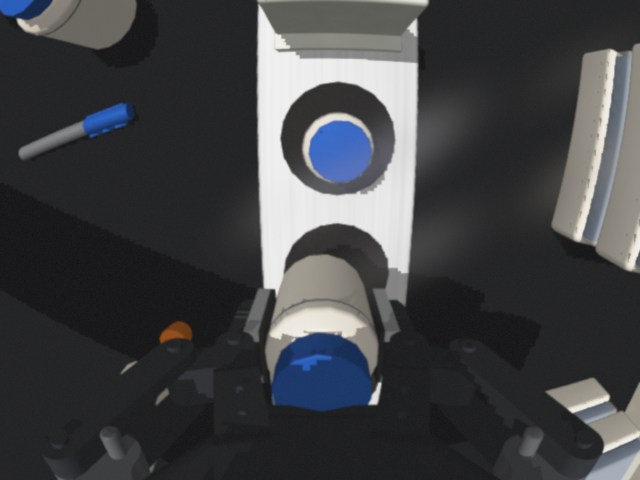

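Bottle A stands on pad 1, with its cap at (340,152) and the pad centre near (338,138). B is held upright above pad 2, with its cap at (322,370), so I'll lower it.

Emit:
play_rows --targets "0 0 0.4 0 6 11 1;0 0 0 0 0 0 1;0 0 0 15 0 0 1;0 0 0 12 0 0 1;0 0 0 8 0 0 1;0 0 0 0 0 0 1;0 0 0 0 0 0 1;0 0 0 0 0 0 1"

```text
t: 17.22
position: [0.6277, -0.0284, 0.0411]
orientation: [[0.012, 1.0, 0.005], [0.004, 0.005, -1.0], [-1.0, 0.012, -0.003]]
wrist_force: [-0.3, -0.1, -1.3]
gripper_width: 0.455
```

```bash
python3 look.py wrist w4b bottle_a_mid:.041; python3 -c "
from h import *;import pickle
"
```

```text
bottle_a_mid 0.92 [304. 112.] [0.6197 0.0518]
[ 0.628  -0.0284  0.0415] 17.3167
```

Emit:
play_rows --targets "0 0 -0.6 5 -3 -4 1;0 0 0 5 0 0 1;0 0 0 3 0 0 1;0 0 0 0 0 0 1;0 0 0 0 0 0 1;0 0 0 0 0 0 1"

```text
t: 17.82
position: [0.6255, -0.0233, 0.0282]
orientation: [[0.004, 1.0, 0.006], [0.003, 0.006, -1.0], [-1.0, 0.004, -0.003]]
wrist_force: [0.7, 0.3, -0.6]
gripper_width: 0.449
```

Emit:
play_rows --targets "0 0 0 2 -2 0 1;0 0 0 1 0 0 1;0 0 0 0 0 0 1;0 0 0 0 0 0 -0.5;0 0 0 0 0 0 -1;0 0 0 0 0 0 -1;0 0 0 0 0 0 -1;0 0 0 0 0 0 -1;0 0 0 -20 0 0 -1;0 0 0 -30 0 0 -1;0 0 0 -30 0 0 -1;0 0 0 -30 0 0 -1"

```text
t: 18.82
position: [0.617, -0.0234, 0.131]
orientation: [[-0.014, 1.0, 0.006], [0.005, 0.006, -1.0], [-1.0, -0.014, -0.005]]
wrist_force: [0.3, 0.7, -0.0]
gripper_width: 1.001
```

Emit:
play_rows --targets "0 0 0 -30 0 0 -1;0 0 0 -10 0 0 -1;0 0 0 0 -30 -32 -1;0 0 0 0 -30 -32 -1;0 0 0 0 -30 -32 -1;0 0 0 0 -30 -32 -1;0 0 0 0 -25 -32 -1;0 0 0 0 0 0 -1;0 0 0 0 0 0 -1;0 0 0 0 0 0 -1"

```text
t: 19.65
position: [0.4748, 0.1357, 0.1786]
orientation: [[0.005, 1.0, 0.003], [0.003, 0.003, -1.0], [-1.0, 0.005, -0.003]]
wrist_force: [0.2, -0.6, 0.3]
gripper_width: 1.0
```

```bash
python3 look.py wrist w5 bottle_c_mid:.042;python3 look.py side w5s bottle_b_mid:.047 bottle_a_mid:.041
```

```text
bottle_c_mid 0.97 [317. 215.] [0.471  0.1424]
bottle_c_mid 0.92 [195. 152.] [0.3761 0.1932]
[0.4762 0.1349 0.1787] 19.75
[0.4767 0.1345 0.1788] 19.9
```

Emit:
play_rows --targets "0 0 0 0 -4 -10 -1;0 0 0 0 0 0 -1;0 0 0 25 -3 0 -1;0 0 0 25 -3 0 -1;0 0 0 25 -3 0 -1;0 0 0 25 0 0 -1;0 0 0 0 0 0 -1;0 0 0 0 0 0 -1;0 0 0 0 0 0 -1"

```text
t: 20.65
position: [0.4715, 0.1445, 0.0778]
orientation: [[0.015, 1.0, -0.007], [0.004, -0.007, -1.0], [-1.0, 0.015, -0.004]]
wrist_force: [-0.0, -0.7, 0.2]
gripper_width: 0.999
```

Emit:
play_rows --targets "0 0 -0.8 15 0 0 -1;0 0 0 15 -2 0 -1;0 0 0 12 0 0 -1;0 0 0 8 0 0 -1;0 0 0 0 0 0 -1;0 0 0 0 0 0 -1;0 0 0 0 0 0 -1"

```text
t: 21.23
position: [0.48, 0.1466, 0.0359]
orientation: [[0.02, 1.0, -0.007], [0.009, -0.007, -1.0], [-1.0, 0.02, -0.009]]
wrist_force: [0.1, 0.4, 0.3]
gripper_width: 1.002
```

Emit:
play_rows --targets "0 -0.5 -1.1 6 -7 1 -1;0 0 0 6 0 0 -1;0 0 0 0 0 0 -1;0 0 0 0 0 0 -1;0 0 0 0 0 0 1;0 0 0 0 0 0 1;0 0 0 0 0 0 1;0 0 0 0 0 0 1;0 0 0 0 0 0 1;0 0 0 0 0 0 1;0 0 0 0 0 0 1;0 0 0 0 0 0 1"

```text
t: 22.23
position: [0.474, 0.1461, 0.0254]
orientation: [[0.003, 1.0, -0.007], [0.0, -0.007, -1.0], [-1.0, 0.003, -0.0]]
wrist_force: [-0.7, -1.2, 1.1]
gripper_width: 0.54
```

Emit:
play_rows --targets "0 0 0 -20 0 0 1;0 0 0 -30 0 0 1;0 0 0 -30 0 0 1;0 0 0 -30 0 0 1;0 0 0 -15 0 0 1;0 0 0 0 0 20 1;0 0 0 0 18 30 1;0 0 0 0 20 30 1;0 0 0 0 20 30 1;0 0 0 0 20 30 1;0 0 0 0 20 30 1;0 0 0 0 20 30 1"

```text
t: 23.23
position: [0.587, -0.0559, 0.1543]
orientation: [[-0.006, 1.0, 0.004], [0.002, 0.004, -1.0], [-1.0, -0.006, -0.002]]
wrist_force: [1.0, -0.2, -0.1]
gripper_width: 0.55
```

Emit:
play_rows --targets "0 0 0 0 20 30 1;0 0 0 0 8 14 1;0 0 0 0 0 0 1;0 0 0 0 0 0 1;0 0 0 0 0 0 1"

```text
t: 23.65
position: [0.6192, -0.1096, 0.1513]
orientation: [[-0.006, 1.0, -0.004], [0.0, -0.004, -1.0], [-1.0, -0.006, -0.0]]
wrist_force: [0.1, 0.4, -1.3]
gripper_width: 0.551
```

Emit:
play_rows --targets "0 0 0.3 20 4 -4 1;0 0 0 20 0 0 1;0 0 0 20 0 0 1;0 0 0 20 0 0 1;0 0 0 0 0 0 1;0 0 0 0 0 0 1;0 0 0 0 0 0 1"

```text
t: 24.23
position: [0.6168, -0.0941, 0.0711]
orientation: [[-0.005, 1.0, 0.005], [0.005, 0.005, -1.0], [-1.0, -0.005, -0.005]]
wrist_force: [-0.0, -0.2, -0.2]
gripper_width: 0.549
```

```bash
python3 look.py wrist w6 bottle_b_mid:.047 pad_p:.008
```

```text
[ 0.6185 -0.0951  0.0722] 24.3833
```

View pics/w6.png

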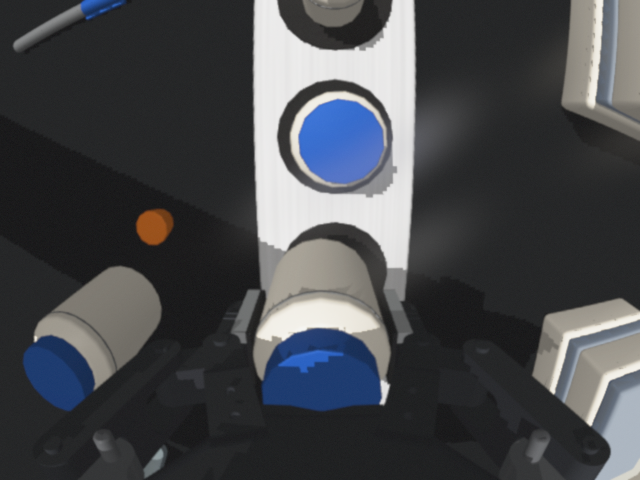

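B stands on pad 2 (cap at (342,142)), and C is held over pad 3 (cap at (322,375)). The pad centre lies a little farther in x. Target TCP is (0.6225, −0.105, 0.037).

Emit:
play_rows --targets "0 0 0.3 0 4 10 1;0 0 0 0 0 0 1;0 0 0 12 0 0 1;0 0 0 10 0 0 1;0 0 0 5 0 0 1;0 0 0 0 0 0 1;0 0 0 0 0 0 1;0 0 0 0 0 0 1"

```text
t: 25.05
position: [0.6277, -0.109, 0.0492]
orientation: [[0.015, 1.0, 0.002], [0.001, 0.002, -1.0], [-1.0, 0.015, -0.001]]
wrist_force: [-0.0, -0.2, -1.3]
gripper_width: 0.55
```

Emit:
play_rows --targets "0 0 -0.8 5 -5 -4 1;0 0 0 5 0 0 1;0 0 0 2 0 0 1;0 0 0 0 0 0 1;0 0 0 0 0 0 1;0 0 0 0 0 0 1"

```text
t: 25.55
position: [0.6226, -0.1042, 0.0365]
orientation: [[0.0, 1.0, 0.003], [0.001, 0.003, -1.0], [-1.0, 0.0, -0.001]]
wrist_force: [-0.7, 0.3, -0.2]
gripper_width: 0.55
```

Emit:
play_rows --targets "0 0 0 1 0 0 1;0 0 0 0 0 0 1;0 0 0 0 0 0 -0.5;0 0 0 0 0 0 -1;0 0 0 0 0 0 -1;0 0 0 0 0 0 -1;0 0 0 0 0 0 -1;0 0 0 -20 0 0 -1;0 0 0 -30 0 0 -1;0 0 0 -30 0 0 -1;0 0 0 -30 0 0 -1;0 0 0 -30 0 0 -1"

```text
t: 26.55
position: [0.6173, -0.1032, 0.173]
orientation: [[-0.016, 1.0, 0.002], [0.005, 0.002, -1.0], [-1.0, -0.016, -0.005]]
wrist_force: [0.1, 0.6, 0.8]
gripper_width: 0.998
```

Emit:
play_rows --targets "0 0 0 -20 0 0 -1;0 0 0 0 -30 6 -1;0 0 0 0 -30 6 -1;0 0 0 0 -30 6 -1;0 0 0 0 -30 6 -1;0 0 0 0 -20 6 -1;0 0 0 0 0 0 -1;0 0 0 0 0 0 -1;0 0 0 0 0 0 -1"

```text
t: 27.3
position: [0.4799, -0.1355, 0.2047]
orientation: [[0.007, 1.0, 0.004], [-0.001, 0.004, -1.0], [-1.0, 0.007, 0.001]]
wrist_force: [-0.5, 0.1, -0.4]
gripper_width: 1.001
```

```bash
python3 look.py wrist w7 bottle_d_mid:.048 bottle_c_mid:.053 pad_p:.008;python3 look.py scene w7s bottle_c_mid:.053 bottle_d_mid:.048
```

```text
bottle_c_mid 0.83 [486. 186.] [ 0.6213 -0.1061]
bottle_c_mid 0.44 [481.   8.] [0.613  0.0487]
pad_p 0.88 [461. 256.] [ 0.6233 -0.1863]
pad_p 0.84 [471.  13.] [0.6228 0.0579]
[ 0.4809 -0.1354  0.2044] 27.5
bottle_c_mid 0.7 [441. 288.] [0.3742 0.1948]
bottle_c_mid 0.68 [252. 232.] [ 0.6237 -0.102 ]
bottle_c_mid 0.5 [270. 273.] [0.6371 0.0032]
bottle_d_mid 0.71 [307. 194.] [ 0.4735 -0.1374]
bottle_d_mid 0.58 [292. 303.] [0.6307 0.0781]
[ 0.4804 -0.1353  0.2043] 27.65
```

View pics/w7.png

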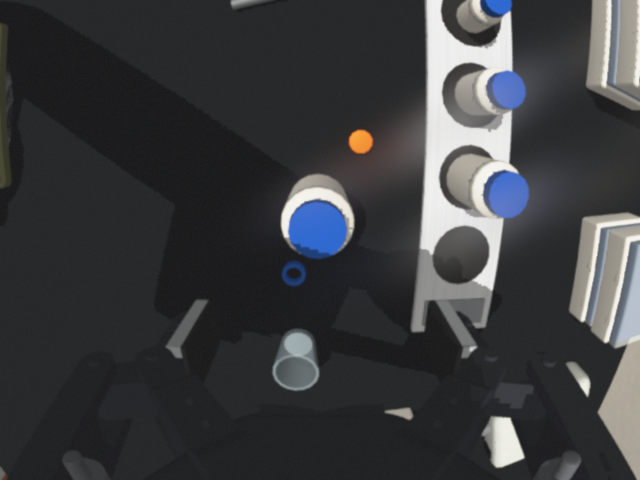

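```bash
python3 - <<'E'
from h import *
c=vision.calibration("wrist")
for y in (-.140,-.136,-.132,-.128): print(y,[wproj(c,(.476,y,z)).round() for z in (.048,.096)])
E
```

```text
-0.14 [array([316., 221.]), array([316., 239.])]
-0.136 [array([316., 217.]), array([316., 234.])]
-0.132 [array([316., 212.]), array([316., 228.])]
-0.128 [array([316., 207.]), array([316., 223.])]
```

D is at (317,215) with its cap at (317,230), which puts it at about (0.4765, −0.133). The beaker is clear at (296,360). A, B and C stand in order on the rail. Descending over D.

Emit:
play_rows --targets "0 0 0 20 -4 -2 -1;0 0 0 25 -2 0 -1;0 0 0 20 0 0 -1;0 0 0 0 0 0 -1;0 0 0 0 0 0 -1;0 0 0 0 0 0 -1"

```text
t: 28.15
position: [0.479, -0.1337, 0.1385]
orientation: [[0.011, 1.0, 0.007], [-0.003, 0.007, -1.0], [-1.0, 0.011, 0.003]]
wrist_force: [0.0, -0.4, -0.5]
gripper_width: 1.001
```

Emit:
play_rows --targets "0 0.2 -0.6 15 -3 0 -1;0 0 0 20 -2 0 -1;0 0 0 20 -2 0 -1;0 0 0 0 0 0 -1;0 0 0 0 0 0 -1;0 0 0 0 0 0 -1"

```text
t: 28.65
position: [0.4775, -0.1358, 0.0853]
orientation: [[0.009, 1.0, 0.007], [-0.003, 0.007, -1.0], [-1.0, 0.009, 0.003]]
wrist_force: [0.6, -0.3, -0.1]
gripper_width: 1.001
```

Emit:
play_rows --targets "0 0.2 -0.6 15 -2 -2 -1;0 0 0 15 -2 0 -1;0 0 0 12 0 0 -1;0 0 0 6 0 0 -1;0 0 0 0 0 0 -1;0 0 0 0 0 0 -1;0 0 0 0 0 0 -1"

```text
t: 29.23
position: [0.4789, -0.1354, 0.0385]
orientation: [[0.008, 1.0, 0.007], [-0.003, 0.007, -1.0], [-1.0, 0.008, 0.003]]
wrist_force: [0.2, -0.9, 0.3]
gripper_width: 0.994
```

Emit:
play_rows --targets "0 0.2 -0.4 2 -2 -2 -1;0 0 0 0 0 0 -1;0 0 0 0 0 0 -1;0 0 0 0 0 0 1;0 0 0 0 0 0 1;0 0 0 0 0 0 1;0 0 0 0 0 0 1;0 0 0 0 0 0 1;0 0 0 0 0 0 1;0 0 0 0 0 0 1"

```text
t: 30.07
position: [0.4782, -0.1337, 0.0391]
orientation: [[0.005, 1.0, 0.008], [-0.001, 0.008, -1.0], [-1.0, 0.005, 0.001]]
wrist_force: [-0.4, -0.1, -0.1]
gripper_width: 0.642
```

Emit:
play_rows --targets "0 0 0 -20 0 0 1;0 0 0 -30 0 0 1;0 0 0 -30 0 0 1;0 0 0 0 0 25 1;0 0 0 0 10 25 1;0 0 0 0 25 0 1;0 0 0 0 25 0 1;0 0 0 0 25 0 1;0 0 0 0 25 0 1;0 0 0 0 20 0 1;0 0 0 0 0 0 1;0 0 0 0 0 0 1"

```text
t: 31.07
position: [0.6081, -0.1836, 0.1175]
orientation: [[-0.006, 1.0, 0.006], [0.003, 0.006, -1.0], [-1.0, -0.006, -0.003]]
wrist_force: [-1.1, -0.0, -2.5]
gripper_width: 0.643
```

Emit:
play_rows --targets "0 0 0.3 0 14 2 1;0 0 0 0 0 0 1;0 0 0 15 0 0 1;0 0 0 15 0 0 1;0 0 0 12 0 0 1;0 0 0 0 0 0 1;0 0 0 0 0 0 1;0 0 0 0 0 0 1"

```text
t: 31.73
position: [0.6114, -0.1836, 0.0726]
orientation: [[-0.014, 1.0, 0.006], [0.006, 0.006, -1.0], [-1.0, -0.014, -0.006]]
wrist_force: [0.7, -0.6, -1.4]
gripper_width: 0.647
```

```bash
python3 look.py wrist w8 bottle_c_mid:.053 bottle_b_mid:.047 pad_p:.008
```

```text
[ 0.6132 -0.184   0.0735] 31.9333
```

View pics/w8.png

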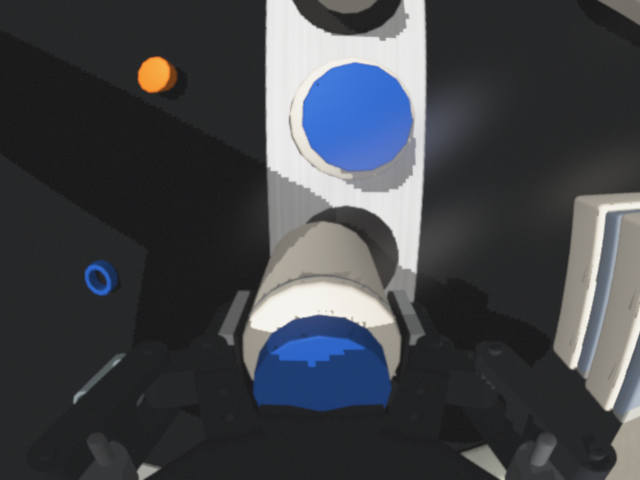

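C stands on pad 3 (cap at (357,117)), and D is held upright over pad 4. It needs about 10 mm more in x.

Emit:
play_rows --targets "0 0 0.6 3 9 1 1;0 0 0 5 0 0 1;0 0 0 5 0 0 1;0 0 0 0 0 0 1;0 0 0 0 0 0 1;0 0 0 0 0 0 1"

```text
t: 32.43
position: [0.6249, -0.1855, 0.0606]
orientation: [[0.005, 1.0, 0.006], [0.004, 0.006, -1.0], [-1.0, 0.005, -0.004]]
wrist_force: [0.3, 0.5, -1.6]
gripper_width: 0.641
```

Emit:
play_rows --targets "0 0 -0.3 4 -2 0 1;0 0 0 4 0 0 1;0 0 0 2 0 0 1;0 0 0 0 0 0 1;0 0 0 0 0 0 1;0 0 0 0 0 0 1"

```text
t: 32.93
position: [0.623, -0.1855, 0.0502]
orientation: [[-0.0, 1.0, 0.006], [0.004, 0.006, -1.0], [-1.0, -0.0, -0.004]]
wrist_force: [0.0, 0.5, -0.8]
gripper_width: 0.638
```

Emit:
play_rows --targets "0 0 0 1 0 0 1;0 0 0 0 0 0 1;0 0 0 0 0 0 -0.5;0 0 0 0 0 0 -1;0 0 0 0 0 0 -1;0 0 0 0 0 0 -1;0 0 0 0 0 0 -1;0 0 0 -20 0 0 -1;0 0 0 -30 0 0 -1;0 0 0 -30 0 0 -1;0 0 0 -30 0 0 -1;0 0 0 -30 0 0 -1"

```text
t: 33.93
position: [0.6175, -0.1841, 0.1852]
orientation: [[-0.019, 1.0, 0.006], [0.01, 0.006, -1.0], [-1.0, -0.019, -0.01]]
wrist_force: [-0.3, -0.6, 0.9]
gripper_width: 1.0
```

Emit:
play_rows --targets "0 0 0 -20 0 0 -1;0 0 0 0 -30 -20 -1;0 0 0 0 -30 -20 -1;0 0 0 0 -30 -20 -1;0 0 0 0 -30 -20 -1;0 0 0 0 0 0 -1;0 0 0 0 0 0 -1;0 0 0 0 0 0 -1"

```text
t: 34.6
position: [0.498, -0.1048, 0.2168]
orientation: [[0.001, 1.0, 0.005], [0.003, 0.005, -1.0], [-1.0, 0.001, -0.003]]
wrist_force: [0.8, -0.7, 1.0]
gripper_width: 0.996
```

```bash
for c in scene side; do echo $c; python3 look.py $c f_$c bottle_a_mid:.041 bottle_b_mid:.047 bottle_c_mid:.053 bottle_d_mid:.059 beaker_mid:.028 pad_p:.008 stop:.008; done; python3 - <<'E'
import cv2,numpy as np
a=cv2.imread("pics/f_scene.png")[120:370,180:470]; b=cv2.imread("pics/f_side.png")[190:420,230:450]
cv2.imwrite("pics/final.png",np.hstack([cv2.resize(a,(400,345)),cv2.resize(b,(400,345))]))
E
```

```text
scene
bottle_b_mid 0.78 [270. 262.] [ 0.6244 -0.0224]
bottle_c_mid 0.7 [439. 286.] [0.3742 0.1903]
bottle_c_mid 0.61 [249. 230.] [ 0.627  -0.1102]
beaker_mid 0.53 [281. 155.] [ 0.4582 -0.2899]
pad_p 0.88 [291. 300.] [0.6204 0.0531]
pad_p 0.64 [270. 275.] [ 0.6304 -0.0184]
pad_p 0.54 [236. 220.] [ 0.6309 -0.183 ]
pad_p 0.52 [254. 243.] [ 0.6241 -0.1079]
stop 0.96 [309. 328.] [0.6195 0.1225]
[ 0.4994 -0.1056  0.2163] 35.0
side
bottle_a_mid 0.8 [362. 248.] [0.625  0.0451]
bottle_a_mid 0.22 [393. 332.] [ 0.6144 -0.2261]
bottle_b_mid 0.64 [365. 262.] [ 0.6164 -0.0162]
bottle_c_mid 0.89 [236. 224.] [0.3738 0.1706]
bottle_c_mid 0.67 [380. 285.] [ 0.6221 -0.1076]
bottle_d_mid 0.69 [392. 309.] [ 0.6217 -0.1881]
beaker_mid 0.9 [297. 380.] [ 0.4492 -0.2948]
pad_p 0.7 [369. 281.] [ 0.6239 -0.0267]
pad_p 0.64 [392. 331.] [ 0.6264 -0.1845]
pad_p 0.55 [379. 304.] [ 0.6244 -0.1041]
stop 0.9 [352. 246.] [0.6197 0.1152]
[ 0.4988 -0.1052  0.2165] 35.4
```

View pics/final.png

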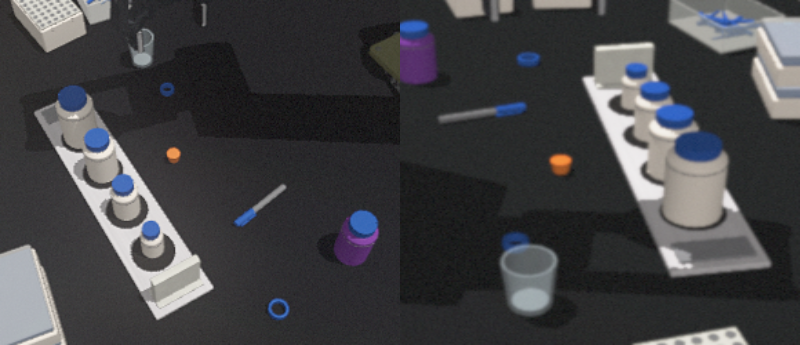

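The final view shows all four bottles upright and centred on their pads in size order from the stop. The beaker at (281,155) has not moved, and the arm is clear. A measures about 66–70 mm from the stop (allowed 51–79 mm). Handing in.

```bash
python3 -c "
from plant import ticket; print(ticket.finish_job())"
```

```text
the job is handed in; nothing more can be done
None
```

The four white bottles now stand on the rail in size order, smallest next to the end stop, and the job is handed in at about 35 s. I gripped each one across the row, lifted it, set it on its pad and backed the arm off.

- **Bottles:** In the final scene and side pictures all four are upright and look centred on their pads. The measured positions of the three larger ones mostly agree with their pads within about 5 mm. One side reading for the second smallest was 6 mm off across the row and 8 to 10 mm along it, while the scene camera put it within 3 mm.
- **Smallest bottle:** It sits about 66–70 mm from the stop, where 65 mm is the middle and 51–79 mm is allowed. It is probably a few millimetres off centre, away from the stop.
- **Everything else:** The beaker is where it started within measuring error. The purple bottle was not touched.
- **Disagreements:** The two fixed cameras differed by 5–10 mm along the row in places, which is calibration and network error. The networks did not report every bottle in the last pictures: the scene view missed the smallest and the largest, so I judged those two from the pictures and the side view.

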